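# Try the tool box lid, free its slide catch if it holds, and hold the lid open

### The arm

A 7-joint arm with a two-finger parallel gripper is mounted at the origin on the work surface. World frame = base frame: x ahead of the robot, y to its left, z up, the work surface at z = 0. Lengths are in m, angles in rad, forces in N, time in s.
With the tool pointing down it reaches from about 0.4 to 0.85 m from the base axis. Payload 10.4 kg.
Tool frame: the origin (TCP) lies midway between the tips of the shut fingers; the grasp point (between the pads) lies 19 mm behind it; z points along the fingers, y is the direction in which the jaws open and shut (so a half turn about z gives the same grasp; the last joint's range is limited). The gripper opens to 85 mm and grips with 20 to 120 N. Pads are 22 mm wide; open, the fingers measure 114 mm over their backs; the gripper's body (76 mm by 85 mm) begins 54 mm behind the grasp point. The pads swing forward as they close: fully open they stand 13 mm farther back than shut.
Start: joints at [-1.368, 0.332, -0.065, 1.46, 0.022, 1.35, -0.088], TCP at [0.14, 0.609, 0.231] pointing down, gripper open.
Joint ranges: [-2.6, 2.6], [-0.5, 2.12], [-1.47, 1.34], [0.16, 2.42], [-1.27, 4.41], [0.06, 2.06], [-2.6, 2.6]. Speed limits (rad/s): [2.22, 2.22, 2.79, 2.79, 3.14, 3.14, 3.14].

### API

Orientations are given as a unit quaternion [x, y, z, w].
In Python, from workcell import manip, viewer gives the robot as it stands.
- The arm moves only by the tool move_arm, never from a script. Its argument "deltas" is a list of rows, each a list of 7 numbers: the shift along the tool's x, y, z in m, then the turn, a rotation vector about the tool's x, y, z in degrees, then the opening, from -1 (shut) to 1 (fully open). In form: [[dx, dy, dz, wx, wy, wz, gripper], ...]. A call has 1 to 10 rows; each row shifts and turns the commanded pose from where the row before left it, along the tool's axes as they then stand; what a row does not reach is not made up. A row lasts 1/8 s, in which the tool goes at most 62.5 mm and 10.7 degrees, less where a joint would pass 70% of its speed; a pose out of reach is approached as far as the arm can. A call with a gripper value outside its range is refused whole. The fingers move at their own pace and stop on an object; "force" is the grip in N (left out, the last holds). Time passes only in rows, so rows that do not move let the fingers close. It gives the time, the measured TCP pose, the force and the opening at its end, in the units of the state.
- manip.get_obs(): the state, without advancing time (a new reading comes with each control period).
- viewer.camera(name): name is "scene" or "side" or "wrist"; returns (picture, depth): 420x560x3 uint8, red, green, blue; 420x560 float32, m along the optical axis (not along the pixel's ray), 0 where there is no reading.
- viewer.calibration(name): a dict with "fx", "fy", "cx", "cy" (pixels), "dist" ([k1, k2, p1, p2, k3] as OpenCV has them; the pictures are not rectified), "R" (3x3) and "t" (3): a world point X has camera coordinates R X + t; the wrist camera has in their place "T_tool_cam" (4x4, takes a point from camera to tool coordinates, whose origin is the TCP and whose axes are the flange's). Camera axes: x right, y down, z forward; pixel columns grow to the right and rows downward; lengths in m; the calibration is good to about 2 mm. A picture is of the moment at which its call begins: read the wrist's pose just before it. calibration takes no time and is no camera call.
- manip.hand_in(): hands the job in, once; it reports no verdict.
The state is a dict: "clock": time; "joint_pos": joint angles; "joint_velocities": joint speeds; "tau": joint torques, N m; "position": TCP position; "ee_rot": TCP orientation; "ft_force": force on the tool from outside, world axes, zero at the start; "torque": the same for the moment, N m; "grip_width": opening from 0.0 (shut) to 1.0 (fully open).
Only numpy, scipy, OpenCV 4.12 (cv2) and the standard library are available. Lean on these libraries where they do the work, as an engineer would, in place of code of your own. Each camera call takes 0.05 s, during which the arm holds its last target.

### The job

Tug the lid of the grey tool box gently up by its bar handle, before touching the slide catch, to find out whether the catch is holding it. If it holds, do not force it: slide the catch free. Then raise the lid by its handle to about 45 degrees and finish still holding it there by the handle, leaving the other things on the bench undisturbed.

Things in the scene. Friction and masses are not known exactly. Their poses are not given: they have to be found in the camera images.
- toolbox: Grey steel tool box fixed to the bench, 240 (x) x 300 (y) x 106 mm high, origin at the centre of its underside; its -x side is the front and faces the robot to within 0.35 rad of yaw. Along the front runs a fixed flat ledge 50 mm deep, top 106 mm above the bench, that carries the slide catch. The rest of the top is the lid, level with the ledge when shut.
- lid (a joint): Lid angle in rad: 0 shut, grows as its front rises, stop at 1.3. The lid (187 x 300 x 6 mm, 0.3 to 0.7 kg) turns freely about its far edge and falls shut when let go; lifting the handle takes 2 to 6 N. With the catch engaged the handle rises only about 4 mm (0.025 rad) before the lid is held; if it rises 10 mm it is free.
- hinge (a point): Middle of the lid's hinge line, at the far top edge of the box, 120 mm behind the box's middle and 100 mm above the bench; the line runs along the box's y axis.
- handle (a point): Centre of the lid's bar handle: round steel bar 12 mm thick along the box's y axis, 88 mm free between its two posts, axis 45 mm above the lid (151 mm above the bench when shut). With the lid shut it lies 150 mm in front of the hinge line, 51 mm above it, 40 mm to the box's +y side, so it first moves 1 mm towards the hinge per 3 mm up. It can turn between fingers pinching it from above.
- catch_knob (a point): Centre of the catch's knob: dark steel post 16 x 16 mm, 40 mm tall, on the front ledge 95 mm in front of the box's middle (centre 126 mm above the bench). Slides along the box's y axis from 60 mm (engaged) to 90 mm (free) on the -y side of the box's middle; needs 3 to 5 N, stays where left, frees the lid near mid-travel, starts anywhere between.
- spray_can: Upright can, 52 mm across, 170 mm tall, beside the box on its +y side: leave alone. Origin at the centre of its underside.
- hammer: Hammer lying on the bench, about along the box's x axis, on the box's -y side: leave alone.

How it is judged:
By the outcome, as a careful person would: the job done as asked, in the order asked, and still so for the second after the job is handed in, while the arm keeps its last pose, push and grip.
It also fails if it takes over 61 s, if anything falls off the work surface, if the arm or the gripper's body presses on something with over 40 N, if the wrist force passes 120 N, or if a joint passes its speed limit or range.

## Working session

There is one attempt and no reset: what is moved stays moved. The work goes in short steps, Python scripts to look and compute and a tool call to move; the robot and the scene stay as the last step left them, time stands still between calls to the robot, and variables do not carry over. Pictures are saved under pics/ and viewed, and the job is handed in when it is done.

Besides the shell and the picture viewer there is one more tool, called after "Emit:" as name(argument=value, ...), one argument or row to a line, values as JSON. move_arm: Moves the arm, as the interface text tells. Its arguments: {"type":"object","properties":{"deltas":{"type":"array"},"force":{"type":"number"}},"required":["deltas"]}

```bash
mkdir -p pics; ls
python3 - <<'E'
from workcell import manip, viewer
import cv2
o=manip.get_obs(); print(o)
for n in ["scene","side"]:
    p,d=viewer.camera(n); cv2.imwrite(f"pics/{n}0.png",p[:,:,::-1]); 
    import numpy as np; np.save(f"{n}0.npy",d); np.save(f"{n}0rgb.npy",p)
    print(n,viewer.calibration(n))
print(viewer.calibration("wrist"))
E
```

```text
pics
{'clock': 0.0, 'joint_pos': array([-1.36756174,  0.33292861, -0.064714  ,  1.46098042,  0.02159642,
        1.34990497, -0.08851435]), 'joint_velocities': array([-0.00080161, -0.00277794, -0.00016492, -0.00088206,  0.00111657,
       -0.00017451, -0.00020812]), 'tau': array([-5.38650074e-04, -6.25466323e+01,  4.86637757e-02, -3.91597438e+01,
        1.61511416e-02,  1.01329613e-02,  3.86283261e-05]), 'position': array([0.1398582 , 0.60874318, 0.23046187]), 'ee_rot': array([ 1.12667567e-01,  9.93632446e-01, -7.60976890e-04, -5.44643948e-05]), 'ft_force': array([-0.31091027,  0.68197157, -0.46033872]), 'torque': array([0.03963613, 0.05282052, 0.00892691]), 'grip_width': 0.9992758854636857}
scene {'fx': 442.5652249436442, 'fy': 442.5652249436442, 'cx': 270.4473393462562, 'cy': 213.8275144007132, 'dist': array([-0.05830042,  0.        ,  0.        ,  0.        ,  0.        ]), 'R': array([[ 0.83316641,  0.55293535,  0.0098103 ],
       [ 0.45152993, -0.66991164, -0.58935483],
       [-0.31930309,  0.49546029, -0.80781473]]), 't': array([-0.49669097, -0.20480376,  1.31725273])}
side 
[... 260 characters left out ...]
1829e-01, -7.21720099e-01, -6.42392892e-01],
       [ 2.16478760e-01,  6.04818717e-01, -7.66375408e-01]]), 't': array([-0.54424885,  0.24598585,  0.88100387])}
{'fx': 330.0224950691986, 'fy': 330.0224950691986, 'cx': 275.93299395464413, 'cy': 205.81730838232622, 'dist': array([-0.03667614,  0.        ,  0.        ,  0.        ,  0.        ]), 'T_tool_cam': array([[ 2.46102434e-04, -9.47830072e-01, -3.18775930e-01,
         8.14304902e-02],
       [ 9.99999626e-01, -3.10099309e-05,  8.64226126e-04,
        -9.00857494e-05],
       [-8.29024731e-04, -3.18776023e-01,  9.47829710e-01,
        -1.43667659e-01],
       [ 0.00000000e+00,  0.00000000e+00,  0.00000000e+00,
         1.00000000e+00]])}
```

View pics/scene0.png

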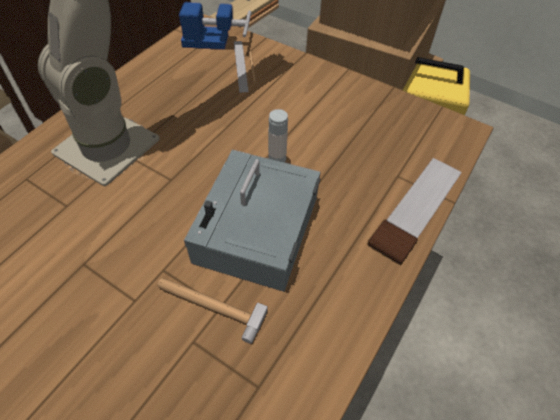

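View pics/side0.png

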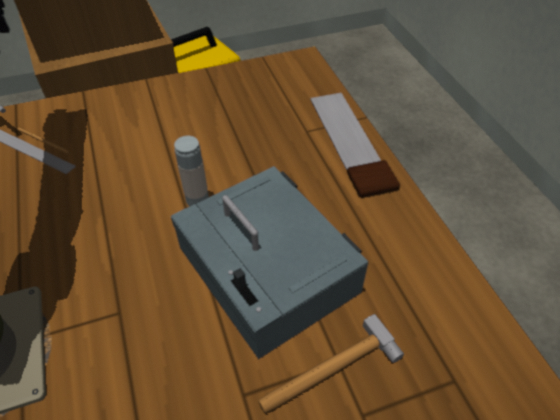

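The scene view shows the box at about (255,215), the knob at (209,210) and the handle at (249,182). The side view has the box corners near (175,222), (278,170), (365,262) and (262,332), the knob at (239,278) and the handle at (240,220). Next I'll measure from depth and colour.

```bash
cat > h.py <<'E'
import numpy as np, cv2
from workcell import manip, viewer
def cloud(d,c):
    h,w=d.shape
    u,v=np.meshgrid(np.arange(w),np.arange(h))
    K=np.array([[c['fx'],0,c['cx']],[0,c['fy'],c['cy']],[0,0,1.]])
    n=cv2.undistortPoints(np.stack([u,v],-1).reshape(-1,1,2).astype(float),K,c['dist']).reshape(h,w,2)
    P=np.dstack([n[...,0]*d,n[...,1]*d,d])
    return (P-c['t'])@c['R'], n
def ray(c,uv,z):
    K=np.array([[c['fx'],0,c['cx']],[0,c['fy'],c['cy']],[0,0,1.]])
    n=cv2.undistortPoints(np.array(uv,float).reshape(-1,1,2),K,c['dist']).reshape(-1,2)
    D=np.c_[n,np.ones(len(n))]@c['R']; C=-c['R'].T@c['t']
    return C+D*((z-C[2])/D[:,2])[:,None]
E
python3 - <<'E'
from h import *
for n in ["scene","side"]:
    d=np.load(n+"0.npy"); c=viewer.calibration(n); W,_=cloud(d,c)
    rgb=np.load(n+"0rgb.npy").astype(int)
    z=W[...,2]
    grey=(rgb.max(2)-rgb.min(2)<45)&(d>0)
    m=(abs(z-.106)<.006)&grey&(W[...,0]>.2)
    nl,lab,st,_=cv2.connectedComponentsWithStats(m.astype(np.uint8))
    k=1+st[1:,4].argmax(); q=W[lab==k]
    print(n,k,st[k],np.median(q[:,2]))
    r=cv2.minAreaRect((q[:,:2]*1000).astype(np.float32)); print(r, cv2.boxPoints(r).round(0).tolist())
    # things above top
    m=(z>.114)&(z<.2)&(d>0)&(W[...,0]>.2)
    nl,lab,st,_=cv2.connectedComponentsWithStats(m.astype(np.uint8))
    for i in range(1,nl):
        if st[i,4]>15:
            q=W[lab==i]; print(i,st[i],q.mean(0).round(4),q.min(0).round(3),q.max(0).round(3), cv2.minAreaRect((q[:,:2]*1000).astype(np.float32)))
E
```

```text
scene 3 [ 184  150  137  121 9934] 0.10651472395541482
((549.5662841796875, 8.56134033203125), (250.02230834960938, 303.70074462890625), 15.271160125732422) [[389.0, 122.0], [469.0, -171.0], [710.0, -105.0], [630.0, 188.0]]
1 [404   0  12   4  29] [0.4892 1.0956 0.1196] [0.47  1.082 0.114] [0.502 1.109 0.128] ((486.58148193359375, 1095.68310546875), (35.708744049072266, 20.622875213623047), 10.896178245544434)
2 [268 110  20  28 484] [0.4661 0.2286 0.1521] [0.435 0.21  0.114] [0.487 0.263 0.174] ((461.48291015625, 236.0530242919922), (52.41154479980469, 50.86917495727539), 85.22636413574219)
3 [240 159  20  45 268] [0.5122 0.0316 0.148 ] [ 0.491 -0.016  0.114] [0.529 0.091 0.16 ] ((509.671630859375, 37.134559631347656), (13.035855293273926, 110.09871673583984), 14.536761283874512)
4 [204 200   9  15 107] [ 0.4756 -0.08    0.1356] [ 0.463 -0.088  0.114] [ 0.483 -0.068  0.148] ((473.442626953125, -77.403076171875), (15.717711448669434, 17.482168197631836), 16.3402099609375)
side 7 [  171   167   198   166 16496] 0.10456749640175472
((546.376708984375, 9.027267456054688), (248.86917114257812, 303.78656005859375), 15.63567066192627) [[386.0, 122.0], [467.0, -171.0], [707.0, -104.0], [625.0, 189.0]]
1 [174 136  29  37 836] [0.4534 0.2278 0.1513] [0.429 0.211 0.114] [0.48  0.264 0.172] ((454.2934875488281, 237.11422729492188), (50.064632415771484, 52.40159225463867), 23.757802963256836)
2 [223 196  36  52 465] [0.5066 0.0319 0.1472] [ 0.487 -0.017  0.114] [0.525 0.089 0.158] ((506.6532897949219, 36.322425842285156), (12.131174087524414, 110.23326873779297), 14.981199264526367)
3 [233 268  14  21 185] [ 0.4702 -0.0809  0.135 ] [ 0.462 -0.087  0.114] [ 0.48  -0.069  0.147] ((470.7928161621094, -77.45606994628906), (16.636194229125977, 17.454442977905273), 12.784226417541504)
```

```bash
cat >> h.py <<'E'
from scipy.spatial.transform import Rotation as Ro
yaw=np.radians(15.4); bx=np.array([np.cos(yaw),np.sin(yaw),0]); by=np.array([-np.sin(yaw),np.cos(yaw),0])
C=np.array([.5475,.0065,0])
def box(x,y,z): return C+x*bx+y*by+np.array([0,0,z])
# tool y along box x, z down
RT=Ro.from_matrix(np.c_[np.cross(bx,[0,0,-1]),bx,[0,0,-1]])
def plan(target,n,R=None):
    o=manip.get_obs(); p=o['position']; r=Ro.from_quat(o['ee_rot']); R=RT if R is None else R
    rv=(r.inv()*R).as_rotvec()
    cur=r; rows=[]
    for i in range(n):
        rows.append(list(np.r_[cur.inv().apply((target-p)/n).round(4),np.degrees(rv/n).round(2)])); cur=cur*Ro.from_rotvec(rv/n)
    print(p.round(4),target.round(4),'rv',np.degrees(rv).round(1))
    for x in rows: print([float(v) for v in x])
E
python3 - <<'E'
from h import *
print(box(-30,40,0) if 0 else box(-.03,.04,.151))
plan(box(-.03,.04,.25),16)
E
```

```text
[0.50795489 0.03709713 0.151     ]
[0.1399 0.6088 0.2306] [0.508  0.0371 0.25  ] rv [-0.1  0.  61.7]
[-0.0304, -0.0297, -0.0012, -0.0, 0.0, 3.85]
[-0.0323, -0.0276, -0.0012, -0.0, 0.0, 3.85]
[-0.0341, -0.0253, -0.0012, -0.0, 0.0, 3.85]
[-0.0358, -0.023, -0.0012, -0.0, 0.0, 3.85]
[-0.0372, -0.0205, -0.0012, -0.0, 0.0, 3.85]
[-0.0385, -0.018, -0.0012, -0.0, 0.0, 3.85]
[-0.0396, -0.0153, -0.0012, -0.0, 0.0, 3.85]
[-0.0406, -0.0126, -0.0012, -0.0, 0.0, 3.85]
[-0.0413, -0.0099, -0.0012, -0.0, 0.0, 3.85]
[-0.0419, -0.0071, -0.0012, -0.0, 0.0, 3.85]
[-0.0423, -0.0043, -0.0012, -0.0, 0.0, 3.85]
[-0.0425, -0.0014, -0.0012, -0.0, 0.0, 3.85]
[-0.0425, 0.0015, -0.0012, -0.0, 0.0, 3.85]
[-0.0423, 0.0043, -0.0012, -0.0, 0.0, 3.85]
[-0.0419, 0.0071, -0.0012, -0.0, 0.0, 3.85]
[-0.0413, 0.0099, -0.0012, -0.0, 0.0, 3.85]
```

Emit:
move_arm(
  deltas=[
    [-0.03,-0.03,-0.006,0,0,3.85,1],
    [-0.032,-0.028,-0.006,0,0,3.85,1],
    [-0.034,-0.025,-0.006,0,0,3.85,1],
    [-0.036,-0.023,-0.006,0,0,3.85,1],
    [-0.037,-0.0205,-0.006,0,0,3.85,1],
    [-0.0385,-0.018,0,0,0,3.85,1],
    [-0.0395,-0.0155,0,0,0,3.85,1],
    [-0.0405,-0.0125,0,0,0,3.85,1],
  ],
  force=40,
)

```text
clock: 1.1
position: [0.3234, 0.3218, 0.2611]
ee_rot: [0.374, 0.928, -0.0, -0.0]
ft_force: [-0.1, 1.2, 1.0]
grip_width: 0.999
```

Emit:
move_arm(
  deltas=[
    [-0.0413,-0.01,0,0,0,3.85,1],
    [-0.042,-0.007,0,0,0,3.85,1],
    [-0.0423,-0.0043,0,0,0,3.85,1],
    [-0.0425,-0.0014,0,0,0,3.85,1],
    [-0.0425,0.0015,0,0,0,3.85,1],
    [-0.0423,0.0043,0,0,0,3.85,1],
    [-0.042,0.007,0,0,0,3.85,1],
    [-0.0413,0.01,0,0,0,3.85,1],
    [0,0,0,0,0,0,1],
  ],
)

```text
clock: 2.22
position: [0.508, 0.0339, 0.261]
ee_rot: [0.608, 0.794, -0.001, 0.0]
ft_force: [-0.2, 1.1, -0.6]
grip_width: 0.997
```

Run:
```python
from h import *
o=manip.get_obs(); print(o['clock'],o['ft_force'])
p,d=viewer.camera("wrist"); cv2.imwrite("pics/w1.png",p[:,:,::-1]); c=viewer.calibration("wrist"); T=c['T_tool_cam']
R=Ro.from_quat(o['ee_rot']).as_matrix(); M=np.eye(4);M[:3,:3]=R;M[:3,3]=o['position']; M=M@T
c['R']=M[:3,:3].T; c['t']=-M[:3,:3].T@M[:3,3]
W,_=cloud(d,c); z=W[...,2]
m=((z>.114)&(z<.17)&(d>0)&(np.linalg.norm(W[...,:2]-C[:2],axis=2)<.16)).astype(np.uint8)
nl,lab,st,_=cv2.connectedComponentsWithStats(m)
for i in range(1,nl):
    if st[i,4]>60:
        q=W[lab==i]; print(st[i],q.mean(0).round(4),q[:,2].max().round(3), cv2.minAreaRect((q[:,:2]*1000).astype(np.float32)))
plan(box(-.03,.04,.131),1)
```

```text
2.225 [-0.17003532  1.05165109 -0.60312218]
[ 268  123   16  138 2042] [0.5061 0.0431 0.1561] 0.16 ((507.124267578125, 38.718162536621094), (11.857555389404297, 110.3749771118164), 15.417909622192383)
[198 276  23  34 619] [ 0.4728 -0.074   0.1371] 0.149 ((472.4309997558594, -77.55732727050781), (16.63550567626953, 16.577348709106445), 16.17005157470703)
[0.5074 0.0361 0.2609] [0.508  0.0371 0.131 ] rv [-0.   0.  -0.1]
[0.0009, 0.001, 0.1299, -0.05, 0.02, -0.08]
```

View pics/w1.png

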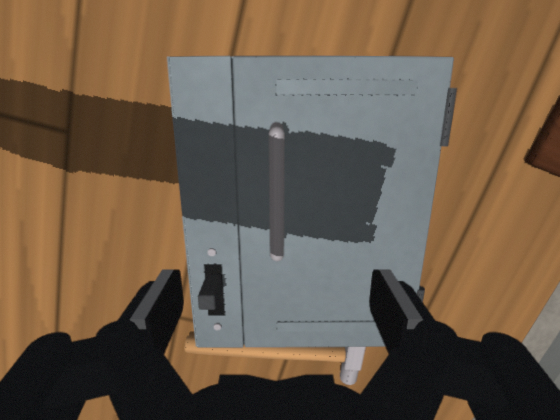

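The wrist view shows the bar at column 277, centred between the fingers (about 160 and 395). The knob is at (209,290). All three views agree to about 2 mm. Descending.

Emit:
move_arm(
  deltas=[
    [0,0.001,0.03,0,0,0,0.2],
    [0,0,0.03,0,0,0,0.2],
    [0,0,0.03,0,0,0,0.2],
    [0,0,0.025,0,0,0,0],
    [0,0,0.015,0,0,0,0],
    [0,0,0,0,0,0,-0.2],
    [0,0,0,0,0,0,-0.4],
  ],
)

```text
clock: 3.15
position: [0.5087, 0.0379, 0.1322]
ee_rot: [0.605, 0.796, 0.001, 0.0]
ft_force: [-0.7, 0.1, -0.3]
grip_width: 0.305
```

Run:
```python
from h import *
o=manip.get_obs(); print(o['clock'],o['ft_force'],o['position'],o['grip_width'])
p,d=viewer.camera("side"); cv2.imwrite("pics/s2.png",p[:,:,::-1])
```

```text
3.15 [-0.66215576  0.13936306 -0.29025944] [0.50872575 0.037886   0.13219398] 0.3047670898883523
```

View pics/s2.png

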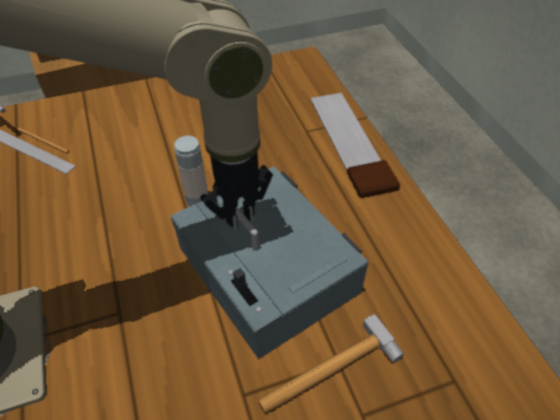

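The fingers straddle the bar at about (245,215). Closing now.

Emit:
move_arm(
  deltas=[
    [0,0,0,0,0,0,-0.6],
    [0,0,0,0,0,0,-0.8],
    [0,0,0,0,0,0,-1],
    [0,0,0,0,0,0,-1],
    [0,0,0,0,0,0,-1],
  ],
  force=40,
)

```text
clock: 3.82
position: [0.5075, 0.0374, 0.1319]
ee_rot: [0.606, 0.796, -0.0, -0.001]
ft_force: [-7.8, -1.2, 9.5]
grip_width: 0.126
```

Emit:
move_arm(
  deltas=[
    [0,0.0007,-0.002,0,0,0,-1],
    [0,0,0,0,0,0,-1],
  ],
)

```text
clock: 4.08
position: [0.5077, 0.0374, 0.1328]
ee_rot: [0.606, 0.796, -0.001, -0.001]
ft_force: [-5.9, -1.5, -2.7]
grip_width: 0.125
```

Emit:
move_arm(
  deltas=[
    [0,0.0007,-0.002,0,0,0,-1],
    [0,0,0,0,0,0,-1],
  ],
)

```text
clock: 4.32
position: [0.5084, 0.0376, 0.1348]
ee_rot: [0.606, 0.796, -0.001, -0.001]
ft_force: [-7.2, -0.8, -1.6]
grip_width: 0.125
```

Emit:
move_arm(
  deltas=[
    [0,0.0005,-0.0015,0,0,0,-1],
    [0,0,0,0,0,0,-1],
  ],
)

```text
clock: 4.58
position: [0.5086, 0.0377, 0.1357]
ee_rot: [0.606, 0.796, -0.001, -0.001]
ft_force: [-6.0, -1.7, -10.5]
grip_width: 0.123
```

Emit:
move_arm(
  deltas=[
    [0,0.0004,-0.0015,0,0,0,-1],
    [0,0,0,0,0,0,-1],
  ],
)

```text
clock: 4.82
position: [0.5087, 0.0376, 0.136]
ee_rot: [0.606, 0.796, -0.002, -0.001]
ft_force: [-0.9, -2.1, -26.1]
grip_width: 0.124
```

The handle stopped after about 4 mm and the force climbed to 26 N, well above lid weight, so the catch is holding. I'll lower the handle and release it.

Emit:
move_arm(
  deltas=[
    [0,-0.0008,-0.0,0,0,0,-1],
    [0,-0.0005,0.003,0,0,0,-1],
    [0,-0.001,0.003,0,0,0,-1],
    [0,0,0,0,0,0,-0.6],
    [0,0,0,0,0,0,0],
    [0,0,0,0,0,0,0.0],
  ],
)

```text
clock: 5.58
position: [0.5092, 0.0378, 0.1331]
ee_rot: [0.605, 0.796, 0.001, 0.001]
ft_force: [-0.3, -0.6, 0.6]
grip_width: 0.501
```

Run:
```python
from h import *
o=manip.get_obs(); print(o['clock'],o['ft_force'],o['grip_width'])
plan(box(-.03,.04,.225),3)
Rr=Ro.from_quat(o['ee_rot'])
# legs from hover over handle to over knob (tool axes RT)
print(RT.inv().apply(box(-.095,-.061,0)-box(-.03,.04,0)))
```

```text
5.575 [-0.34865671 -0.59595492  0.57620205] 0.5008537944314848
[0.5092 0.0378 0.1331] [0.508  0.0371 0.225 ] rv [ 0.1 -0.   0.1]
[-0.0001, -0.0004, -0.0306, 0.04, -0.0, 0.02]
[-0.0001, -0.0004, -0.0306, 0.04, -0.0, 0.02]
[-0.0001, -0.0004, -0.0306, 0.04, -0.0, 0.02]
[-0.101 -0.065  0.   ]
```

Emit:
move_arm(
  deltas=[
    [0,-0.001,-0.03,0,0,0,0],
    [0,0,-0.032,0,0,0,0],
    [-0.035,-0.022,0,0,0,0,0],
    [-0.035,-0.022,0,0,0,0,0],
    [-0.031,-0.021,0,0,0,0,0],
    [0,0,0.025,0,0,0,0],
    [0,0,0,0,0,0,0],
  ],
)

```text
clock: 6.45
position: [0.4709, -0.0775, 0.1686]
ee_rot: [0.606, 0.796, -0.0, -0.001]
ft_force: [0.4, -0.3, 0.3]
grip_width: 0.499
```

Run:
```python
from h import *
o=manip.get_obs(); print(o['clock'],o['ft_force'],o['grip_width'])
p,d=viewer.camera("wrist"); cv2.imwrite("pics/w3.png",p[:,:,::-1])
plan(box(-.095,-.061,.120),2)
```

```text
6.45 [ 0.40145576 -0.32955101  0.28268556] 0.49909216270632345
[ 0.4715 -0.0772  0.1695] [ 0.4721 -0.0775  0.12  ] rv [-0.  -0.   0.1]
[-0.0002, 0.0002, 0.0247, -0.01, -0.0, 0.03]
[-0.0002, 0.0002, 0.0247, -0.01, -0.0, 0.03]
```

View pics/w3.png

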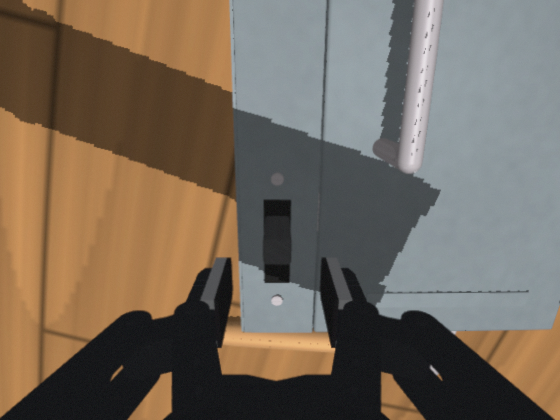

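The knob is at (277,240), centred between the fingers at 215–345. I'll descend, grip it, and slide it to the box's −y side, which is −x in the tool frame.

Emit:
move_arm(
  deltas=[
    [0,0,0.025,0,0,0,0],
    [0,0,0.025,0,0,0,0],
    [0,0,0,0,0,0,-0.4],
    [0,0,0,0,0,0,-1],
    [0,0,0,0,0,0,-1],
    [0,0,0,0,0,0,-1],
  ],
  force=40,
)

```text
clock: 7.25
position: [0.4715, -0.0773, 0.1204]
ee_rot: [0.606, 0.796, 0.0, -0.0]
ft_force: [-4.9, 0.6, 3.3]
grip_width: 0.178
```

Emit:
move_arm(
  deltas=[
    [-0.005,0,0,0,0,0,-1],
    [-0.006,0,0,0,0,0,-1],
    [-0.006,0,0,0,0,0,-1],
    [0,0,0,0,0,0,-1],
  ],
)

```text
clock: 7.75
position: [0.4762, -0.0944, 0.1204]
ee_rot: [0.606, 0.796, 0.0, 0.0]
ft_force: [-5.3, -2.5, 5.2]
grip_width: 0.178
```

Emit:
move_arm(
  deltas=[
    [-0.006,0,0,0,0,0,-1],
    [-0.005,0,0,0,0,0,-1],
    [0,0,0,0,0,0,-1],
  ],
)

```text
clock: 8.12
position: [0.4788, -0.1037, 0.1204]
ee_rot: [0.605, 0.796, 0.0, -0.001]
ft_force: [-7.9, 3.0, 8.7]
grip_width: 0.177
```

Run:
```python
from h import *
o=manip.get_obs(); print(o['clock'],o['ft_force'],o['grip_width'],RT.inv().apply(o['position']-C))
```

```text
8.125 [-7.87055912  3.02320183  8.74503519] 0.17680964075878425 [-0.0880304  -0.09551517 -0.1203574 ]
```

Emit:
move_arm(
  deltas=[
    [0,0,0,0,0,0,-0.4],
    [0,0,0,0,0,0,0],
    [0,0,0,0,0,0,0],
    [0,0,-0.025,0,0,0,0],
    [0,0,-0.035,0,0,0,0],
    [0,0,-0.015,0,0,0,0],
    [0,0,0,0,0,0,0],
  ],
)

```text
clock: 9.0
position: [0.4795, -0.1043, 0.1947]
ee_rot: [0.605, 0.796, 0.001, 0.001]
ft_force: [-0.2, 0.0, -1.1]
grip_width: 0.501
```

Run:
```python
from h import *
o=manip.get_obs(); print(o['clock'],o['ft_force'],o['grip_width'])
p,d=viewer.camera("wrist"); cv2.imwrite("pics/w4.png",p[:,:,::-1]); c=viewer.calibration("wrist"); T=c['T_tool_cam']
R=Ro.from_quat(o['ee_rot']).as_matrix(); M=np.eye(4);M[:3,:3]=R;M[:3,3]=o['position']; M=M@T
c['R']=M[:3,:3].T; c['t']=-M[:3,:3].T@M[:3,3]
W,_=cloud(d,c); z=W[...,2]
m=((z>.118)&(z<.17)&(d>0)&(np.linalg.norm(W[...,:2]-C[:2],axis=2)<.16)).astype(np.uint8)
nl,lab,st,_=cv2.connectedComponentsWithStats(m)
for i in range(1,nl):
    if st[i,4]>60:
        q=W[lab==i]; r=cv2.minAreaRect((q[:,:2]*1000).astype(np.float32)); print(st[i],q[:,2].max().round(3), r, RT.inv().apply(np.r_[np.array(r[0])/1000,0]-C).round(4))
plan(box(-.03,.04,.195),4)
```

```text
9.0 [-0.22681525  0.01988011 -1.0512529 ] 0.5011734170450807
[ 367    0   51  113 2946] 0.16 ((515.0840454101562, 9.867633819580078), (12.420174598693848, 54.318965911865234), 15.204163551330566) [ 0.0119 -0.0304  0.    ]
[262 206  25  37 890] 0.149 ((478.8858642578125, -103.9537582397461), (15.906494140625, 15.725651741027832), 15.019413948059082) [-0.0883 -0.0955  0.    ]
[ 0.4789 -0.1042  0.1937] [0.508  0.0371 0.195 ] rv [ 0.  -0.   0.1]
[0.0321, 0.0164, -0.0003, 0.0, -0.0, 0.02]
[0.0321, 0.0164, -0.0003, 0.0, -0.0, 0.02]
[0.0321, 0.0164, -0.0003, 0.0, -0.0, 0.02]
[0.0321, 0.0164, -0.0003, 0.0, -0.0, 0.02]
```

View pics/w4.png

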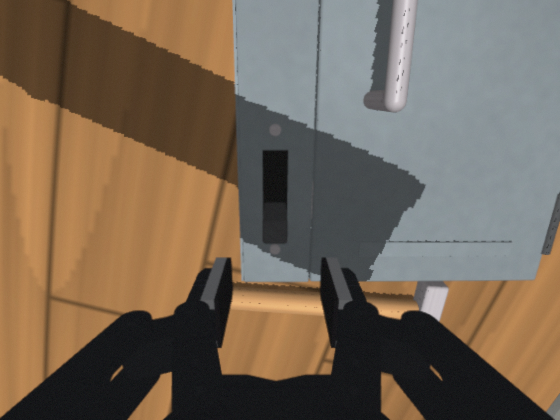

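The knob, at (275,222), is now at the −y end of its slot at box y ≈ −88 mm, which is the free end. Going back to the handle.

Emit:
move_arm(
  deltas=[
    [0.032,0.0165,0,0,0,0,0],
    [0.032,0.0165,0,0,0,0,0],
    [0.032,0.0165,0,0,0,0,0],
    [0.032,0.016,0,0,0,0,0],
    [0,0,0.03,0,0,0,0],
    [0,0,0.031,0,0,0,0],
    [0,0,0,0,0,0,-0.4],
    [0,0,0,0,0,0,-0.7],
    [0,0,0,0,0,0,-1],
    [0,0,0,0,0,0,-1],
  ],
  force=40,
)

```text
clock: 10.3
position: [0.5078, 0.0362, 0.1338]
ee_rot: [0.606, 0.796, 0.0, -0.0]
ft_force: [-4.8, -1.3, 2.6]
grip_width: 0.124
```

Emit:
move_arm(
  deltas=[
    [0,0,0,0,0,0,-1],
    [0,0.0007,-0.002,0,0,0,-1],
    [0,0.0015,-0.004,0,0,0,-1],
    [0,0.0015,-0.004,0,0,0,-1],
    [0,0,0,0,0,0,-1],
  ],
)

```text
clock: 10.92
position: [0.5112, 0.0371, 0.1434]
ee_rot: [0.606, 0.796, -0.0, -0.0]
ft_force: [-3.8, -3.1, -3.2]
grip_width: 0.122
```

Run:
```python
from h import *
o=manip.get_obs(); print(o['clock'],o['ft_force'],o['grip_width'],o['position'])
# arc offsets from shut, per lid angle
a0=np.arctan2(51,150); r=np.hypot(51,150)
prev=None
for k in range(0,47,3):
    a=a0+np.radians(k); q=np.array([150-r*np.cos(a), r*np.sin(a)-51])
    print(k,q.round(1), None if prev is None else (q-prev).round(1)); prev=q
```

```text
10.925 [-3.83101553 -3.11374707 -3.23612296] 0.12199714615673073 [0.511181   0.03711877 0.14336316]
0 [0. 0.] None
3 [2.9 7.8] [2.9 7.8]
6 [ 6.2 15.4] [3.3 7.6]
9 [ 9.8 22.8] [3.7 7.4]
12 [13.9 30.1] [4.1 7.2]
15 [18.3 37.1] [4.4 7. ]
18 [23.1 43.9] [4.8 6.8]
21 [28.2 50.4] [5.1 6.5]
24 [33.7 56.6] [5.5 6.2]
27 [39.5 62.5] [5.8 5.9]
30 [45.6 68.2] [6.1 5.6]
33 [52.  73.5] [6.4 5.3]
36 [58.6 78.4] [6.6 5. ]
39 [65.5 83. ] [6.9 4.6]
42 [72.7 87.3] [7.1 4.2]
45 [80.  91.1] [7.3 3.9]
```

The lid is free: the handle rose 9.6 mm with only about 3 N. Continuing along the arc.

Emit:
move_arm(
  deltas=[
    [0,0.0025,-0.0055,0,0,0,-1],
    [0,0.0037,-0.0074,0,0,0,-1],
    [0,0.0041,-0.0072,0,0,0,-1],
    [0,0.0044,-0.007,0,0,0,-1],
    [0,0.0048,-0.0068,0,0,0,-1],
    [0,0.0051,-0.0065,0,0,0,-1],
    [0,0,0,0,0,0,-1],
  ],
)

```text
clock: 11.8
position: [0.5339, 0.0433, 0.1844]
ee_rot: [0.606, 0.796, -0.001, -0.001]
ft_force: [-16.4, -4.1, 7.4]
grip_width: 0.123
```

Run:
```python
from h import *
o=manip.get_obs(); print(o['clock'],o['ft_force'],o['grip_width'],o['position'], (o['position']-[.5078,.0368,.1335])@np.c_[bx,by,[0,0,1]])
p,d=viewer.camera("side"); cv2.imwrite("pics/s5.png",p[:,:,::-1])
```

```text
11.8 [-16.43142168  -4.07692912   7.36041775] 0.12313796490133282 [0.53390256 0.04330861 0.18442957] [ 0.02689376 -0.00065677  0.05092957]
```

View pics/s5.png

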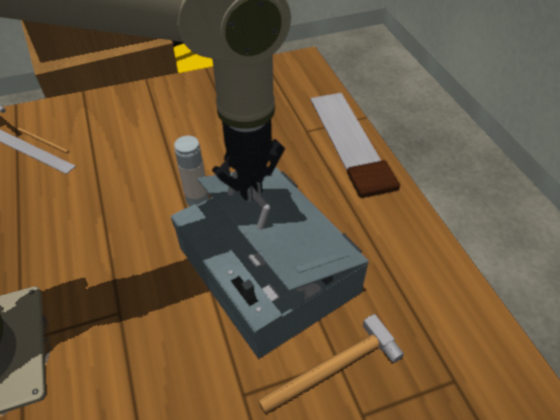

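The lid is up about 21° and held, with the bar between the fingers at (255,190). There is a radial push of about 18 N inward, so I'll bias the next steps outward slightly.

Emit:
move_arm(
  deltas=[
    [0,0.0042,-0.0072,0,0,0,-1],
    [0,0.0053,-0.0064,0,0,0,-1],
    [0,0.0061,-0.0056,0,0,0,-1],
    [0,0,0,0,0,0,-1],
  ],
)

```text
clock: 12.35
position: [0.5509, 0.048, 0.204]
ee_rot: [0.606, 0.796, 0.0, 0.0]
ft_force: [-7.2, -3.4, 2.2]
grip_width: 0.122
```

Emit:
move_arm(
  deltas=[
    [0,0.0061,-0.0055,0,0,0,-1],
    [0,0.0065,-0.0051,0,0,0,-1],
    [0,0.0068,-0.0047,0,0,0,-1],
    [0,0.0071,-0.0043,0,0,0,-1],
    [0,0,0,0,0,0,-1],
  ],
)

```text
clock: 12.98
position: [0.5767, 0.055, 0.2243]
ee_rot: [0.606, 0.796, 0.0, 0.0]
ft_force: [-7.9, -3.3, 7.3]
grip_width: 0.121
```

```bash
cat > ang.py <<'E'
from h import *
o=manip.get_obs(); g=o['position']+[0,0,.019]
H=box(.12,0,.1); v=g-H; print(o['clock'],o['ft_force'],o['position'],o['grip_width'])
f=-v@bx; print('radius',np.hypot(f,v[2]),'lid deg',np.degrees(np.arctan2(v[2],f)-np.arctan2(51,150)))
E
python3 ang.py
```

```text
12.975 [-7.90811163 -3.27643035  7.27274566] [0.57670577 0.05503336 0.22426107] 0.12099799095178866
radius 0.16357735536203458 lid deg 42.36178127276356
```

Emit:
move_arm(
  deltas=[
    [0,0.003,-0.002,0,0,0,-1],
    [0,0.0026,-0.0018,0,0,0,-1],
    [0,0,0,0,0,0,-1],
    [0,0,0,0,0,0,-1],
  ],
)

```text
clock: 13.48
position: [0.5819, 0.0565, 0.2275]
ee_rot: [0.606, 0.796, 0.0, 0.0]
ft_force: [-5.1, -2.7, 4.1]
grip_width: 0.123
```

```bash
python3 ang.py
python3 - <<'E'
from h import *
for n in ["scene","side"]:
    p,d=viewer.camera(n); cv2.imwrite(f"pics/{n}6.png",p[:,:,::-1]); c=viewer.calibration(n); W,_=cloud(d,c)
    L=(W-box(.12,0,.1)); X=L@bx; Y=L@by; Z=L[...,2]
    m=(d>0)&(abs(Y)<.145)&(Z>.01)&(X<-.01)&(X>-.19)&(abs(np.degrees(np.arctan2(Z,-X))-45)<12)
    q=np.c_[X[m],Y[m],Z[m]]
    # robust plane
    for _ in range(8):
        A=np.c_[q[:,0],q[:,1],np.ones(len(q))]; s=np.linalg.lstsq(A,q[:,2],rcond=None)[0]; r=abs(A@s-q[:,2]); q=q[r<max(.003,1.5*np.median(r))]
    print(n,len(q),np.degrees(np.arctan(-s[0])),s,np.median(r))
    # can and hammer shift
    d0=np.load(n+"0rgb.npy");
E
```

```text
13.475 [-5.08798728 -2.7221808   4.08506078] [0.58190909 0.05645941 0.22745971] 0.12275354294587709
radius 0.16389453919237643 lid deg 44.553895340035886
scene 4740 43.46676051617842 [-0.9478626   0.00360252  0.01035421] 0.001043060667643439
side 3080 43.39707291235875 [-0.94555622  0.00478621  0.00700815] 0.0004577998756214903
```

View pics/side6.png

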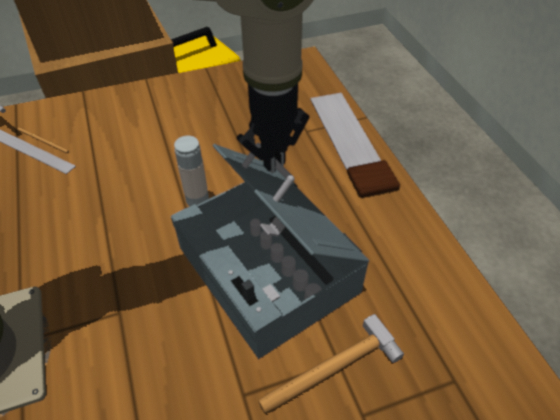

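View pics/scene6.png

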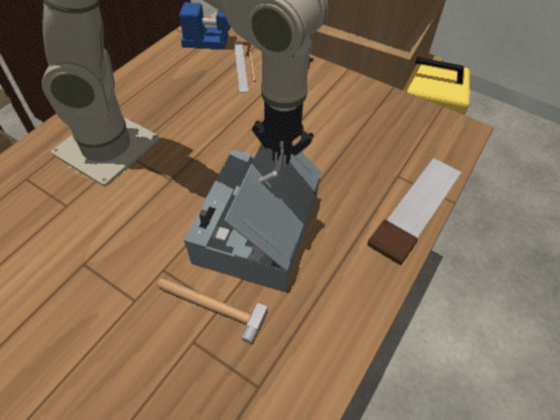

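Both plane fits give about 43.4°, and the lid is held by the bar. The can and hammer look unmoved. I'll add a last 1.5°.

Emit:
move_arm(
  deltas=[
    [0,0.002,-0.0014,0,0,0,-1],
    [0,0.002,-0.0013,0,0,0,-1],
    [0,0,0,0,0,0,-1],
    [0,0,0,0,0,0,-1],
    [0,0,0,0,0,0,-1],
    [0,0,0,0,0,0,-1],
  ],
)

```text
clock: 14.32
position: [0.5857, 0.0575, 0.2297]
ee_rot: [0.606, 0.796, 0.0, 0.001]
ft_force: [-3.5, -4.0, 0.6]
grip_width: 0.125
```

```bash
python3 ang.py
python3 - <<'E'
from h import *
for n in ["scene","side"]:
    p,d=viewer.camera(n); c=viewer.calibration(n); W,_=cloud(d,c)
    L=(W-box(.12,0,.1)); X=L@bx; Y=L@by; Z=L[...,2]
    m=(d>0)&(abs(Y)<.145)&(Z>.01)&(X<-.01)&(X>-.19)&(abs(np.degrees(np.arctan2(Z,-X))-45)<12)
    q=np.c_[X[m],Y[m],Z[m]]
    for _ in range(8):
        A=np.c_[q[:,0],q[:,1],np.ones(len(q))]; s=np.linalg.lstsq(A,q[:,2],rcond=None)[0]; r=abs(A@s-q[:,2]); q=q[r<max(.003,1.5*np.median(r))]
    print(n,len(q),np.degrees(np.arctan(-s[0])))
    diff=abs(p.astype(int)-np.load(n+"0rgb.npy").astype(int)).max(2)
    for nm,b in dict(scene=dict(can=(268,110,288,150),ham=(155,275,270,342)),side=dict(can=(174,136,203,185),ham=(258,315,405,412)))[n].items(): 
        print(nm,(diff[b[1]:b[3],b[0]:b[2]]>40).mean())
E
```

```text
14.325 [-3.48075167 -3.99234374  0.64675429] [0.58571859 0.05751706 0.22972352] 0.12471644205170276
radius 0.16420610453590143 lid deg 46.141381108455114
scene 4420 44.97238163425501
can 0.96625
ham 0.0
side 2832 45.10482772729841
can 0.0
ham 7.01311452416018e-05
```

```bash
python3 -c "
from workcell import manip
print(manip.hand_in())"
```

```text
the job is handed in; nothing more can be done
None
```

The lid is open at about 45° and the arm is still holding it by the bar handle. I handed the job in at about 14.4 s of the 61 s allowed.

- **Tug:** I pinched the bar and lifted gently before touching the catch. The handle stopped after about 4 mm and the pull rose to 26 N, so the catch was holding. I lowered the lid and let go.
- **Catch:** I gripped the knob and slid it from about 61 mm to about 88 mm on the -y side, which is past mid-travel and close to fully free. The wrist picture confirmed the position.
- **Lift:** I took hold of the handle again. It rose 9.6 mm with about 3 N, so the lid was free, and I raised it along its arc.

**Last checks:**
- **Lid angle:** fitting the lid's surface in the depth images gave 45.0° (scene camera) and 45.1° (side camera). The angle worked out from the gripper's position was 46.1°, with a radius about 6 mm larger than the nominal one. I put that down to calibration error or a small shift of the bar in the pads.
- **Grip:** the opening stayed at 0.125, which matches the bar's thickness. The wrist force was about 5 N at the end; partway through the lift it reached about 18 N, pushing towards the hinge, and I eased it off.
- **Other things on the bench:** the hammer matched its first picture in both views. The can matched in the side view. The scene view of the can failed the comparison, because the arm now stands in front of it.

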